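# Fold down the ratcheting roller work rest

### The arm

A 6-joint arm with a two-finger parallel gripper is mounted at the origin on a cart in front of the work surface, level with it; the furniture and walls round the work are solid. World frame = base frame: x ahead of the robot, y to its left, z up, the work surface at z = 0. Lengths are in m, angles in rad, forces in N, time in s.
With the tool pointing down it reaches from about 0.25 to 0.725 m from the base axis. Payload 9.7 kg.
Tool frame: the origin (TCP) lies midway between the tips of the shut fingers; the grasp point (between the pads) lies 19 mm behind it; z points along the fingers, y is the line along which they close (so a half turn about z gives the same grasp; the last joint's range is limited). The gripper opens to 85 mm and grips with 20 to 120 N. Pads are 22 mm wide; open, the fingers measure 114 mm over their backs; the gripper's body (76 mm by 85 mm) begins 54 mm behind the grasp point. The pads swing forward as they close: fully open they stand 13 mm farther back than shut.
Start: joints at [1.188, 0.087, 0.176, 1.66, 0, 1.571], TCP at [0.205, 0.51, 0.198] pointing down, gripper open.
Joint ranges: [-3.13, 3.13], [-0.85, 1.81], [-1.15, 1.24], [-2.2, 2.28], [-1.44, 1.52], [-3.14, 3.14]. Speed limits (rad/s): [2.22, 2.22, 2.57, 3.14, 3.14, 3.14].

### API

Orientations are given as a rotation vector (axis times angle).
In Python, from rig import r, grab_frame, camera_model gives the robot as it stands.
- The arm moves only by the shell command python3 -m crank 'ROWS'. ROWS is JSON, a list that holds one entry, the list of rows, each a list of 7 numbers: the shift along the tool's x, y, z in units of 40 mm (1.0 is 40 mm), then the turn, a rotation vector about the tool's x, y, z in units of 5 degrees (1.0 is 5 degrees), then the closure, from 0 (fully open) to 1 (shut). A call has 1 to 8 rows; each row shifts and turns the commanded pose from where the row before left it, along the tool's axes as they then stand; what a row does not reach is not made up. A row lasts 1/12 s, in which the tool goes at most 41.7 mm and 7.16 degrees, less where a joint would pass 70% of its speed; a pose out of reach is approached as far as the arm can. A call is refused whole if a number of a shift passes 1 or a number of a turn 1, either way. A call with a gripper value outside its range is refused whole. The fingers move at their own pace and stop on an object; the grip force is fixed at half the most. Time passes only in rows, so rows that do not move let the fingers close. It gives the time, the measured TCP pose, the force, the opening and the grip force at its end, in the units of the state.
- r.read_state(): the state, without advancing time (a new reading comes with each control period).
- grab_frame(name): name is "scene" or "top" or "wrist"; returns (picture, depth): 420x560x3 uint8, blue, green, red; 420x560 float32, m along the optical axis (not along the pixel's ray), 0 where there is no reading.
- camera_model(name): a dict with "vfov" (degrees; the focal length in pixels is half the picture's height over the tangent of half this angle, whatever the lens; pixels are square), "cx", "cy" (the principal point, pixels), "position" and "rotation" of the camera in the world. Camera axes: x right, y down, z forward; pixel columns grow to the right and rows downward; lengths in m; the calibration is good to about 2 mm. The wrist camera is an equidistant fisheye: a pixel r from the principal point sees the ray r / f radians off the axis. A picture is of the moment at which its call begins: read the wrist's pose just before it. camera_model takes no time and is no camera call; for the wrist camera it gives the pose at the moment of the call.
- r.sign_off(): hands the job in; it is judged then, once.
The state is a dict: "t": time; "qpos": joint angles; "joint_vel": joint speeds; "tau": joint torques, N m; "ee_pos": TCP position; "orientation": TCP orientation; "wrist_force": force on the tool from outside, world axes, zero at the start; "moment": the same for the moment, N m; "grip_width": finger opening in m; "grip_force": force on a finger pad.
Only numpy, scipy, OpenCV 4.12 (cv2) and the standard library are available. Lean on these libraries where they do the work, as an engineer would, in place of code of your own. Each camera call takes 0.05 s, during which the arm holds its last target. There are 200 camera calls.

### The job

Fold down the roller work rest that stands on the bench beside the vice. With the fingertips press the flat release tongue at the outer end of its arm until the pawl is free of the teeth, keep it pressed and push the arm down past all its teeth until it lies fully down on its two stops; then let go, so that the pawl springs back home. Only press and push: do not pinch the tongue or raise the arm, do not force the arm, and leave the things around it where they are.

Things in the scene. Friction and masses are not known exactly. Their poses are not given: they have to be found in the camera images.
- work_rest: Fixed foot of the work rest: grey base plate 175 x 84 x 8 mm, two cheeks 74 mm high, between them a steel toothed quadrant 135 mm high at most, and two rubber-capped stops 51 mm high. Origin on the bench, right under the arm's hinge. The arm points along the foot's -x; its y axis is parallel to the hinge axis. Always level; place and yaw vary.
- hinge (a point): The arm's hinge axis, 60 mm straight above the foot's origin.
- rest_arm (a joint): Angle of the arm above level, rad: 0 = fully down on its stops; 0.38 to 0.69 at the start. A stiff hinge: the arm stays where it is left, and takes about 5 to 8 N at the tongue to push down once the pawl is free. Six saw teeth 0.11 rad apart stop it from going down (not up) unless the pawl is pressed free; the last is passed at about 0.2 rad.
- roller (a point): Centre of the black roller that lies across the arm, 24 mm thick, 63 mm long, 118 mm from the hinge along the arm and 28 mm above its centre line. The arm is two aluminium side plates, 34 mm wide overall, 128 mm long from the hinge. Pushing here alone does not free the pawl.
- release_pawl (a joint): How far the pawl is pressed, rad, relative to the arm: 0 = home (up to 0.17 while its nose rides on the back of a tooth), free of the teeth from 0.18, against its own stop at 0.27, where further push goes into the arm. A spring returns it (about 3 N at the tongue) when let go.
- tongue_top (a point): Centre of the top of the release tongue, the flat ribbed dark end of the pawl beyond the arm's outer end: 46 mm along the arm, 28 wide, 6 thick, 3 mm lip at its far end. Pawl home: 169 mm from the hinge along the arm, 3 mm above its line. Fully pressed it sinks 23 mm below that line. Arm down and tongue pressed, it is 40 mm above the bench, nothing beneath. z = face normal.
- pawl_pivot (a point): The pawl's pivot, on the arm's centre line, 83 mm from the hinge; the tongue turns about it in the arm's upright plane.
- jar_mid (a point): Bystander: small jar with a black lid, 54 mm across, 57 mm high, loose; point half-way up at its centre.
- screw_carton_mid (a point): Bystander: small brown carton, 52 x 84 x 45 mm, loose; point at its centre.
- sanding_block_mid (a point): Bystander: cork sanding block, 59 x 106 x 27 mm, loose; point at its centre.
- carpenter_pencil_mid (a point): Bystander: flat red carpenter pencil, 14 x 174 x 8 mm, loose; point at its middle.

How it is judged:
On the way, in this order (a step that is already met when the one before it is completed fails the run):
1. the tongue is pressed until the pawl is free, the arm still up (value of joint release_pawl above 0.18 rad and value of joint rest_arm above 0.28 rad and contact force between the fingers and work_rest above 0.5 N), for 0.05 s.
2. the arm is pushed fully down onto its stops (value of joint rest_arm below 0.05 rad), for 0.1 s.
At the end, for the whole second after the job is handed in: The arm lies on its stops (within 0.05 rad of fully down, about 8 mm at the tongue), the pawl has sprung back home (within 0.05 rad), and the jar, carton, sanding block and pencil are within 20 mm of where they stood (value of joint each of rest_arm, release_pawl below 0.05 rad and distance of each of jar_mid, screw_carton_mid, sanding_block_mid, carpenter_pencil_mid from where it was at the start of the episode below 0.02 m); the robot touches nothing.
It fails at once if the arm is raised (value of joint rest_arm above 0.8 rad).
It fails at once if the tongue is pinched between the fingers (distance between the grasp point and tongue_top below 0.006 m).
It fails at once if the work rest is forced (more than 60 N) (contact force between any of the fingers, the arm and work_rest above 60 N).
It fails at once if a bystander is moved (distance of any of jar_mid, screw_carton_mid, sanding_block_mid, carpenter_pencil_mid from where it was at the start of the episode above 0.025 m).
It also fails if it takes over 29 s, if anything falls off the work surface, if the arm or the gripper's body presses on something with over 40 N, if the wrist force passes 120 N, or if a joint passes its speed limit or range.

## Working session

There is one attempt and no reset: what is moved stays moved. The work goes in short steps, Python scripts to look and compute and a shell command to move; the robot and the scene stay as the last step left them, time stands still between calls to the robot, and variables do not carry over. Pictures are saved under pics/ and viewed, at most 10 in all, crops included, and the job is handed in when it is done.

```bash
ls && mkdir -p pics
python3 - <<'E'
from rig import r, grab_frame, camera_model
import cv2, numpy as np
s=r.read_state(); print({k:np.round(v,3).tolist() for k,v in s.items()})
for n in ("scene","top"):
    p,d=grab_frame(n); cv2.imwrite(f"pics/{n}0.png",p); np.save(f"pics/{n}0.npy",d)
    m=camera_model(n); print(n,m)
E
```

```text
pics
{'t': 0.0, 'qpos': [1.188, 0.087, 0.175, 1.66, 0.0, 1.571], 'joint_vel': [-0.0, -0.0, 0.002, -0.002, -0.0, 0.001], 'tau': [0.003, -52.038, 46.48, 0.016, 0.0, 0.0], 'ee_pos': [0.205, 0.51, 0.197], 'orientation': [-0.598, -3.084, 0.002], 'wrist_force': [1.106, 0.533, -0.084], 'moment': [-0.014, 0.021, -0.033], 'grip_force': 0.0, 'grip_width': 0.085}
scene {'vfov': 45.64438942771504, 'cx': 272.30695755085173, 'cy': 213.39753400109146, 'position': array([-0.30063972,  0.87468005,  0.69771221]), 'rotation': array([-1.13890633,  2.11225526, -1.17984374])}
top {'vfov': 50.37177156345334, 'cx': 283.9490910327332, 'cy': 215.22501241534854, 'position': array([0.35059959, 0.26834095, 1.01851903]), 'rotation': array([-2.09647353,  2.14028862, -0.15829582])}
```

View pics/scene0.png

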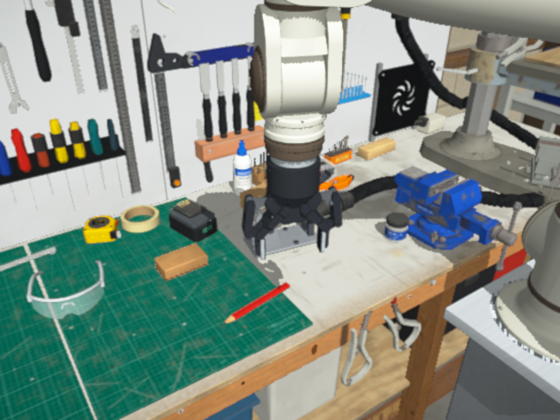

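View pics/top0.png

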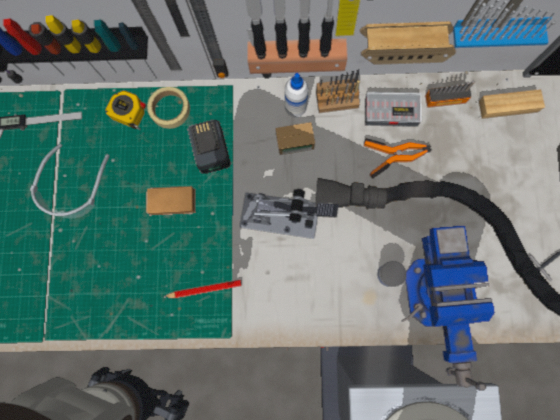

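The scene view shows the gripper in front of the work rest, with the jar at (397,226), block at (181,260) and pencil at (258,302). In the top view the rest's foot is at (280,215), its roller at (297,207), and its tongue at (327,210) pointing to image right (-y). A black hose nozzle at (340,192) lies close to the tongue.

```bash
cat > h.py <<'E'
import numpy as np, cv2
from scipy.spatial.transform import Rotation as R
from rig import r, grab_frame, camera_model
def cloud(d,m):
    f=d.shape[0]/2/np.tan(np.radians(m["vfov"])/2)
    v,u=np.mgrid[:d.shape[0],:d.shape[1]]
    P=np.stack([(u-m["cx"])/f*d,(v-m["cy"])/f*d,d],-1)
    rot=np.array(m["rotation"]); Rm=R.from_rotvec(rot).as_matrix()
    return P@Rm.T+np.array(m["position"])
E
python3 - <<'E'
from h import *
p=cv2.imread("pics/top0.png"); d=np.load("pics/top0.npy"); P=cloud(d,camera_model("top"))
np.save("pics/P.npy",P)
np.set_printoptions(precision=3,suppress=True,linewidth=160)
for n,(u,v) in dict(bench=(270,300),nozzle=(330,190),nozzle2=(350,193),hose=(400,188),roller=(297,205),tongue=(327,210),tongue2=(333,210),plate=(300,232),carton=(295,140),jar=(391,270),block=(170,200)).items(): print(n,P[v,u])
a,b,c,e=170,255,230,370
cr=cv2.resize(p[a:b,c:e],None,fx=5,fy=5,interpolation=cv2.INTER_CUBIC)
z=np.clip(P[a:b,c:e,2]/0.2,0,1)*255
zz=cv2.applyColorMap(cv2.resize(z.astype(np.uint8),None,fx=5,fy=5,interpolation=0),cv2.COLORMAP_JET)
cv2.imwrite("pics/c1.png",cv2.resize(np.vstack([cr,zz]),None,fx=.7,fy=.7))
E
```

```text
bench [0.338 0.328 0.001]
nozzle [0.58  0.187 0.035]
nozzle2 [0.566 0.145 0.058]
hose [0.579 0.031 0.04 ]
roller [0.522 0.263 0.162]
tongue [0.511 0.204 0.157]
tongue2 [0.51  0.193 0.164]
plate [0.489 0.257 0.008]
carton [0.697 0.263 0.042]
jar [0.397 0.067 0.061]
block [0.566 0.55  0.034]
```

View pics/c1.png

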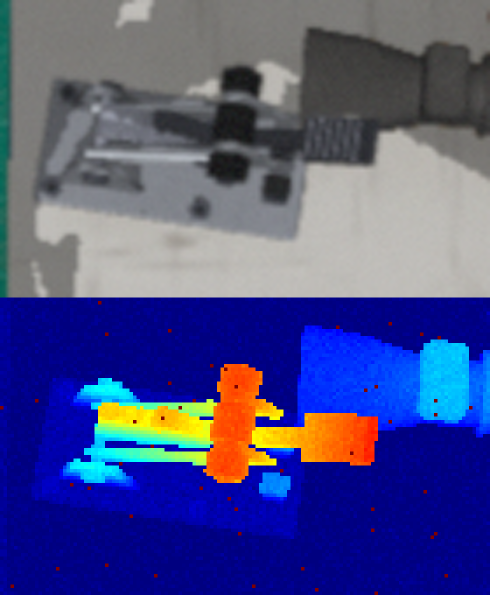

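The crop shows the tongue at about (316–337, 203–216) px, reading as the high (red) end of the arm. The nozzle beside it is low (about 0.05 m). Next I'll fit the geometry.

Run:
```python
from h import *
np.set_printoptions(precision=3,suppress=True,linewidth=160)
P=np.load("pics/P.npy"); p=cv2.imread("pics/top0.png")
# tongue
T=P[202:218,315:339].reshape(-1,3); T=T[(T[:,2]>.12)&(T[:,2]<.2)]
c=np.median(T,0); w=np.linalg.svd(T-T.mean(0),full_matrices=False)
print("tongue",len(T),T.mean(0),c,"axes",w[2],T.min(0),T.max(0))
n=w[2][2]*np.sign(w[2][2][2]); 
xy=cv2.minAreaRect((T[:,:2]*1000).astype(np.float32)); print("rect",xy)
# base plate: z 4..12mm
B=P[180:245,236:318].reshape(-1,3); B=B[(B[:,2]>.0045)&(B[:,2]<.012)]
print("plate",len(B),cv2.minAreaRect((B[:,:2]*1000).astype(np.float32)))
# roller
Ro=P[185:222,288:306].reshape(-1,3); Ro=Ro[(Ro[:,2]>.145)&(Ro[:,2]<.2)]
print("roller",cv2.minAreaRect((Ro[:,:2]*1000).astype(np.float32)),Ro[:,2].max())
# nozzle
N=P[175:215,314:372].reshape(-1,3); N=N[(N[:,2]>.012)&(N[:,2]<.1)]
for y in np.arange(.1,.21,.02):
    k=N[abs(N[:,1]-y)<.008]; print("nozzle y",y,"x",k[:,0].min(),k[:,0].max(),"z",k[:,2].max())
```

```text
tongue 303 [0.512 0.206 0.155] [0.512 0.206 0.155] axes [[-0.194 -0.817  0.542]
 [-0.978  0.206 -0.039]
 [-0.08  -0.538 -0.839]] [0.496 0.185 0.139] [0.529 0.227 0.171]
rect ((513.1036376953125, 206.80194091796875), (42.6760368347168, 28.787569046020508), 79.0510025024414)
plate 1344 ((538.4027709960938, 310.747802734375), (190.53053283691406, 147.63169860839844), 86.11060333251953)
roller ((522.9119873046875, 262.8321228027344), (27.352792739868164, 66.1150131225586), 79.30045318603516) 0.16496930821409794
nozzle y 0.1 x 0.535404085337268 0.61719169590318 z 0.05718332212568511
nozzle y 0.12000000000000001 x 0.5402983887057364 0.5877920464283197 z 0.06810748547607648
nozzle y 0.14 x 0.5412385466704657 0.5910114809136491 z 0.06688992437588659
nozzle y 0.16000000000000003 x 0.5413215600785136 0.5993937902141108 z 0.04723571172326968
nozzle y 0.18000000000000002 x 0.5488644070264284 0.6055514224029145 z 0.04269672099135158
nozzle y 0.2 x 0.5525692128803833 0.611520161845484 z 0.0388144807894214
```

```bash
cat >> h.py <<'E'
HG=np.array([.5392,.3443]); DIR=np.array([-.19,-.982])
def go(h,z,lat=0.):
    s=r.read_state(); Rm=R.from_rotvec(s["orientation"])
    t=np.r_[HG+h*DIR+lat*np.array([.982,-.19]),z]; d=Rm.inv().apply(t-np.array(s["ee_pos"]))/.04
    M=Rm.as_matrix(); L=np.array([.982,-.19,0])
    print("t",s["t"],"tcp",np.round(s["ee_pos"],4),"units",np.round(d,2),"yaw to go deg",np.round(np.degrees(np.arctan2(M[:,0]@L, M[:,1]@L)),1),"toolz",np.round(M[:,2],3),"F",np.round(s["wrist_force"],1))
E
python3 -c "from h import *; go(.143,.22)"
```

```text
t 0.1 tcp [0.2053 0.51   0.1975] units [-9.97 -4.24 -0.56] yaw to go deg -79.0 toolz [-0.    -0.001 -1.   ] F [-0.7  0.8  0. ]
```

```bash
python3 -m crank '[[[-0.8,-0.35,-0.2,0,0,0,1],[-0.8,-0.35,-0.2,0,0,0,1],[-0.8,-0.35,-0.1,0,0,0,1],[-0.8,-0.35,0,0,0,0,1],[-0.8,-0.35,0,0,0,0,1],[-0.8,-0.35,0,0,0,0,1],[-0.8,-0.35,0,0,0,0,1],[-0.8,-0.35,0,0,0,0,1]]]' && python3 -m crank '[[[-0.8,-0.35,0,0,0,1,1],[-0.8,-0.35,0,0,0,1,1],[-0.8,-0.3,0,0,0,1,1],[-0.4,-0.2,0,0,0,1,1],[0,0,0,0,0,1,1],[0,0,0,0,0,1,1],[0,0,0,0,0,1,1],[0,0,0,0,0,1,1]]]' && python3 -c "from h import *; go(.143,.2)"
```

```text
t: 0.77
ee_pos: [0.4019, 0.3092, 0.2179]
orientation: [-0.597, -3.084, 0.0]
wrist_force: [0.9, 0.8, 0.4]
grip_width: 0.0001
grip_force: 0.0
t: 1.43
ee_pos: [0.4765, 0.2153, 0.2177]
orientation: [-1.623, -2.689, 0.001]
wrist_force: [-0.3, 0.5, 0.2]
grip_width: -0.0001
grip_force: 0.0
t 1.4333 tcp [0.4765 0.2153 0.2177] units [-0.67  0.65  0.44] yaw to go deg -38.7 toolz [-0.001 -0.    -1.   ] F [-0.3  0.5  0.2]
```

```bash
python3 -m crank '[[[-0.6,0.6,0,0,0,1,1],[0,0,0,0,0,1,1],[0,0,0,0,0,1,1],[0,0,0,0,0,1,1],[0,0,0,0,0,1,1],[0,0,0,0,0,1,1],[0,0,0,0,0,1,1],[0,0,0,0,0,0.7,1]]]'
python3 - <<'E'
from h import *
go(.143,.19)
a,_=grab_frame("scene"); b,d=grab_frame("top")
P=cloud(d,camera_model("top"))
cv2.imwrite("pics/v2.png",np.hstack([cv2.resize(a[120:300,150:400],(400,288)),cv2.resize(b[150:330,180:430],(400,288))]))
E
```

```text
t: 2.1
ee_pos: [0.5089, 0.2057, 0.2177]
orientation: [-2.419, -2.004, 0.001]
wrist_force: [-0.5, 0.2, -0.1]
grip_width: 0.0001
grip_force: 0.0
t 2.1 tcp [0.5089 0.2057 0.2177] units [-0.03  0.09  0.69] yaw to go deg -0.2 toolz [-0.001 -0.    -1.   ] F [-0.5  0.2 -0.1]
```

View pics/v2.png

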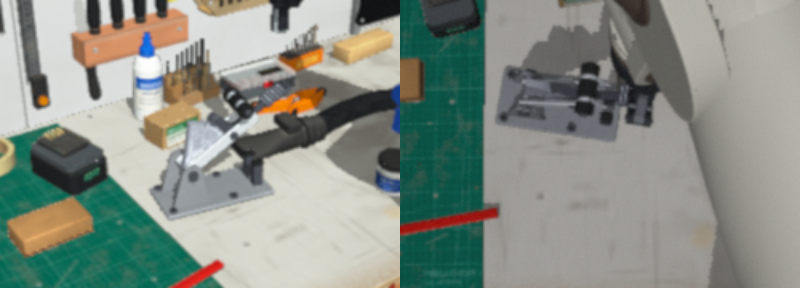

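The left crop shows the ribbed tongue at about (268,97), beyond the black roller, with dark finger tips just above it at (285,15). The right crop shows the gripper over the tongue. I'll check the tongue's position from the scene camera as well.

Run:
```python
from h import *
np.set_printoptions(precision=3,suppress=True,linewidth=160)
m=camera_model("scene"); a,d=grab_frame("scene"); P=cloud(d,m)
f=210/np.tan(np.radians(m["vfov"])/2)
for q in ([.509,.206,.218],[.5125,.2065,.155]):
    c=R.from_rotvec(m["rotation"]).inv().apply(np.array(q)-m["position"]); print("proj",c[:2]/c[2]*f+[m["cx"],m["cy"]])
q=P-np.r_[HG,.06]; h=q[...,:2]@DIR; l=q[...,:2]@np.array([.982,-.19]); z=q[...,2]
k=(h>.122)&(h<.17)&(abs(l)<.022)&(z>.06)&(z<.135)
for lo in np.arange(.122,.17,.006):
    s=k&(h>lo)&(h<lo+.006); 
    if s.sum(): print(round(lo,3),s.sum(),"z",np.median(z[s])+.06,"lat",l[s].min(),l[s].max())
k2=(abs(h-.143)<.06)&(abs(l)<.05)&(z>.135)&(z<.25); v,u=np.nonzero(k2); print("finger lowest", np.sort(z[k2])[:5]+.06, h[k2].mean(),l[k2].mean())
```

```text
proj [322.231 152.673]
proj [319.748 176.677]
0.122 26 z 0.14114773044572737 lat -0.016303499360392805 0.007645113379975062
0.128 26 z 0.14406688907387716 lat -0.018386992354821788 0.010598654339297056
0.134 25 z 0.14773279222747648 lat -0.01658276057692624 0.012109916829002596
0.14 26 z 0.15212596160078062 lat -0.016926225747852144 0.010881645300583822
0.146 26 z 0.15513476311391516 lat -0.016577655075464534 0.010936746293104186
0.152 26 z 0.15953118972740216 lat -0.019121944366063192 0.011443641302834161
0.158 25 z 0.16466668875604984 lat -0.01557935727647493 0.013634052560741699
finger lowest [0.25  0.251 0.251 0.252 0.252] 0.13803733226456497 -0.012952769540435838
```

Run:
```python
from h import *
np.set_printoptions(precision=3,suppress=True,linewidth=160)
m=camera_model("scene"); a,d=grab_frame("scene"); P=cloud(d,m); w,_=grab_frame("wrist")
print(P[95:185:6,325])
cv2.imwrite("pics/v3.png",np.hstack([cv2.resize(a[40:220,230:410],(400,400),interpolation=2),cv2.resize(w,(400,300))[:, :].copy() if 0 else cv2.copyMakeBorder(cv2.resize(w,(400,300)),0,100,0,0,0)]))
print(camera_model("wrist"))
```

```text
[[ 0.497  0.218  0.359]
 [ 0.492  0.221  0.347]
 [ 0.494  0.218  0.333]
 [ 0.492  0.219  0.321]
 [ 0.496  0.215  0.305]
 [ 0.495  0.214  0.291]
 [ 0.498  0.211  0.276]
 [ 0.493  0.214  0.264]
 [ 0.881 -0.111  0.03 ]
 [ 0.876 -0.108  0.011]
 [ 0.81  -0.054  0.029]
 [ 0.769 -0.022  0.033]
 [ 0.736  0.004  0.033]
 [ 0.512  0.192  0.161]
 [ 0.499  0.201  0.153]]
{'vfov': 65.70646984690485, 'cx': 282.7427596343714, 'cy': 217.49579308029914, 'position': array([0.52 , 0.271, 0.394]), 'rotation': array([ 2.864, -0.258, -0.035])}
```

View pics/v3.png

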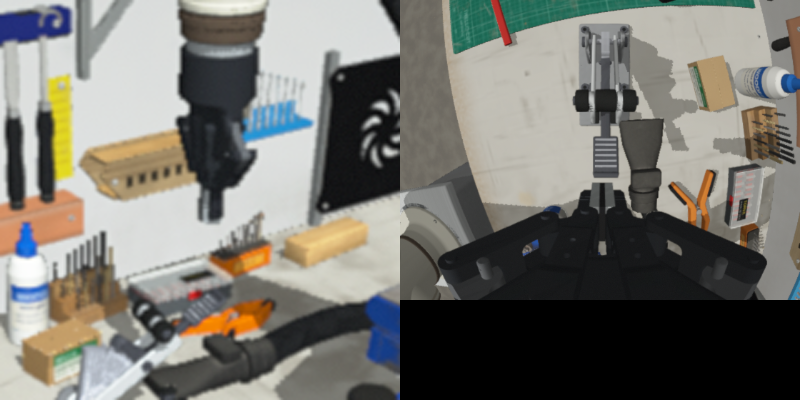

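The left picture shows the shut finger tips ending at about full-image (324,139). The reported TCP should project to (322,153), so the tips look roughly 30 mm higher than reported. I'll check this against the starting picture and the wrist view.

Run:
```python
from h import *
np.set_printoptions(precision=3,suppress=True,linewidth=160)
m=camera_model("scene"); P=cloud(np.load("pics/scene0.npy"),m)
k=(np.hypot(P[...,0]-.205,P[...,1]-.51)<.07)&(P[...,2]>.1)&(P[...,2]<.4)
print("start: lowest finger pts z",np.percentile(P[k][:,2],[0,.5,1,2,5]))
a,d=grab_frame("scene"); P=cloud(d,m)
k=(np.hypot(P[...,0]-.509,P[...,1]-.206)<.05)&(P[...,2]>.19)&(P[...,2]<.4)
Q=P[k]; print("now",np.percentile(Q[:,2],[0,.5,1,2,5])); t=Q[Q[:,2]<.275]; print(t.mean(0),t.min(0),t.max(0))
s=r.read_state(); print(s["ee_pos"],s["qpos"])
```

```text
start: lowest finger pts z [0.244 0.248 0.251 0.255 0.267]
now [0.25  0.253 0.256 0.259 0.267]
[0.501 0.21  0.264] [0.492 0.196 0.25 ] [0.517 0.217 0.275]
[0.509 0.206 0.218] [ 0.384  0.093  0.222  1.699 -0.     2.135]
```

Both pictures give finger tips about 33 mm above the reported TCP. I'll go by the force reading and the cameras rather than the reported height.

```bash
python3 -m crank '[[[0,0,0.4,0,0,0,1],[0,0,0.4,0,0,0,1],[0,0,0.2,0,0,0,1],[0,0,0,0,0,0,1],[0,0,0,0,0,0,1]]]'
python3 - <<'E'
from h import *
np.set_printoptions(precision=3,suppress=True,linewidth=160)
m=camera_model("scene");a,d=grab_frame("scene"); P=cloud(d,m)
k=(np.hypot(P[...,0]-.509,P[...,1]-.206)<.05)&(P[...,2]>.185)&(P[...,2]<.4)
Q=P[k]; print("tips",np.percentile(Q[:,2],[0,.5,1,2,5]))
go(.143,.12)
E
```

```text
t: 2.82
ee_pos: [0.5088, 0.2057, 0.1782]
orientation: [-2.414, -2.011, 0.001]
wrist_force: [-0.5, -0.3, -0.4]
grip_width: 0.0002
grip_force: 0.0
tips [0.212 0.215 0.217 0.222 0.235]
t 2.8667 tcp [0.509 0.206 0.179] units [-0.03  0.08  1.47] yaw to go deg -0.5 toolz [ 0.  0. -1.] F [ 0.3 -0.3  0. ]
```

```bash
python3 -m crank '[[[0,0,0.3,0,0,0,1],[0,0,0.3,0,0,0,1],[0,0,0.2,0,0,0,1],[0,0,0.1,0,0,0,1],[0,0,0.1,0,0,0,1],[0,0,0,0,0,0,1]]]' && python3 -m crank '[[[0,0,0.15,0,0,0,1],[0,0,0.15,0,0,0,1],[0,0,0,0,0,0,1]]]'
```

```text
t: 3.37
ee_pos: [0.5089, 0.2057, 0.1379]
orientation: [-2.414, -2.01, 0.0]
wrist_force: [1.0, 0.2, 0.6]
grip_width: -0.0
grip_force: 0.0
t: 3.62
ee_pos: [0.5087, 0.2056, 0.1249]
orientation: [-2.414, -2.01, 0.002]
wrist_force: [-0.9, -0.1, 0.2]
grip_width: -0.0002
grip_force: 0.0
```

```bash
python3 -m crank '[[[-0.02,0,0.12,0,0,0,1],[-0.02,0,0.12,0,0,0,1],[0,0,0,0,0,0,1]]]' && python3 -m crank '[[[-0.04,0,0.12,0,0,0,1],[-0.04,0,0.12,0,0,0,1],[0,0,0,0,0,0,1]]]'
```

```text
t: 3.87
ee_pos: [0.5086, 0.204, 0.1158]
orientation: [2.414, 2.01, -0.001]
wrist_force: [1.3, 0.1, 2.1]
grip_width: -0.0002
grip_force: 1.1
t: 4.12
ee_pos: [0.508, 0.2006, 0.106]
orientation: [2.414, 2.01, -0.001]
wrist_force: [2.7, 0.3, 2.1]
grip_width: 0.0001
grip_force: 1.3
```

```bash
python3 -m crank '[[[-0.04,0,0.1,0,0,0,1],[-0.04,0,0.1,0,0,0,1],[0,0,0,0,0,0,1]]]' && python3 -m crank '[[[-0.03,0,0.1,0,0,0,1],[-0.03,0,0.1,0,0,0,1],[0,0,0,0,0,0,1]]]' && python3 -c "
from h import *
np.set_printoptions(precision=3,suppress=True,linewidth=160)
go(.153,.1)
a,d=grab_frame('scene');P=cloud(d,camera_model('scene'))
cv2.imwrite('pics/v4.png',cv2.resize(a[60:240,230:470],(800,600),interpolation=2))
k=(abs(P[...,0]-.52)<.05)&(abs(P[...,1]-.262)<.03)&(P[...,2]>.1)&(a.max(-1)<60);print(k.sum(),P[k].mean(0),P[k].max(0))"
```

```text
t: 4.37
ee_pos: [0.5075, 0.1974, 0.0985]
orientation: [2.414, 2.01, -0.001]
wrist_force: [0.8, -0.7, 3.3]
grip_width: 0.0
grip_force: 1.4
t: 4.62
ee_pos: [0.5071, 0.1951, 0.0906]
orientation: [2.414, 2.01, -0.001]
wrist_force: [0.3, -2.4, 3.0]
grip_width: -0.0001
grip_force: 1.5
t 4.6167 tcp [0.507 0.195 0.091] units [-0.01  0.08 -0.23] yaw to go deg -0.5 toolz [ 0.    -0.001 -1.   ] F [ 0.3 -2.4  3. ]
278 [0.504 0.254 0.358] [0.551 0.271 0.547]
```

View pics/v4.png

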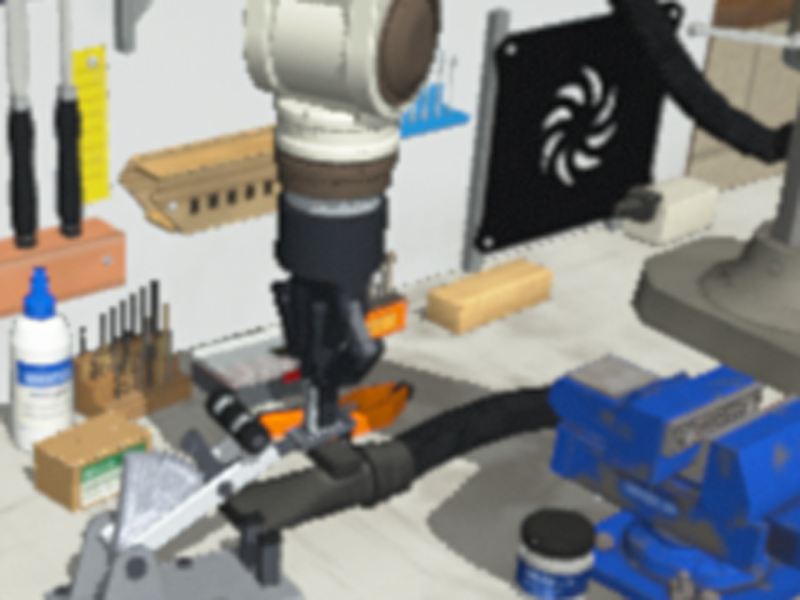

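The tips press on the tongue at (320,435) in the crop, and the reading is only the ~3 N spring. The arm is still up, so I'll go on pressing.

```bash
python3 -m crank '[[[-0.03,0,0.12,0,0,0,1],[-0.03,0,0.12,0,0,0,1],[0,0,0,0,0,0,1]]]' && python3 -m crank '[[[-0.03,0,0.12,0,0,0,1],[-0.03,0,0.12,0,0,0,1],[0,0,0,0,0,0,1]]]' && python3 -c "
from h import *
np.set_printoptions(precision=3,suppress=True,linewidth=160)
go(.16,.06)
a,d=grab_frame('scene');P=cloud(d,camera_model('scene'))
q=P-np.r_[HG,.06]; h=q[...,:2]@DIR; l=q[...,:2]@np.array([.982,-.19]); z=q[...,2]
k=(h>.07)&(h<.14)&(abs(l)<.04)&(z>.03)&(z<.15)&(a.max(-1)<60)
print('roller',k.sum(),np.median(h[k]),np.median(z[k]))
k=(h>.02)&(h<.1)&(l<-.011)&(l>-.024)&(z>.0)&(a.min(-1)>120)
print('plate slope',k.sum(),np.arctan(np.polyfit(h[k],z[k],1)))"
```

```text
t: 4.92
ee_pos: [0.5066, 0.1928, 0.0809]
orientation: [2.414, 2.01, -0.001]
wrist_force: [1.5, -1.3, 3.4]
grip_width: -0.0002
grip_force: 1.4
t: 5.17
ee_pos: [0.5061, 0.1905, 0.0713]
orientation: [2.414, 2.01, -0.001]
wrist_force: [-0.2, -2.0, 2.5]
grip_width: 0.0
grip_force: 1.4
t 5.1667 tcp [0.506 0.191 0.071] units [-0.07  0.08  0.28] yaw to go deg -0.5 toolz [-0.    -0.001 -1.   ] F [-0.2 -2.   2.5]
roller 120 0.0933379023617189 0.07772541950186629
plate slope 234 [0.419 0.   ]
```

The arm has come down from about 0.57 to 0.42 rad with the pawl free and low force. I'll keep going.

```bash
python3 -m crank '[[[-0.03,0,0.15,0,0,0,1],[-0.03,0,0.15,0,0,0,1],[-0.03,0,0.15,0,0,0,1],[0,0,0,0,0,0,1]]]' && python3 -m crank '[[[-0.02,0,0.15,0,0,0,1],[-0.02,0,0.15,0,0,0,1],[0,0,0,0,0,0,1]]]' && python3 -c "
from h import *
np.set_printoptions(precision=3,suppress=True,linewidth=160)
go(.168,.01)
a,d=grab_frame('scene');P=cloud(d,camera_model('scene'))
q=P-np.r_[HG,.06]; h=q[...,:2]@DIR; l=q[...,:2]@np.array([.982,-.19]); z=q[...,2]
k=(h>.08)&(h<.14)&(abs(l)<.04)&(z>.02)&(z<.15)&(a.max(-1)<60)
print('roller',k.sum(),np.median(h[k]),np.median(z[k]))
k=(h>.02)&(h<.1)&(l<-.011)&(l>-.024)&(z>-.01)&(a.min(-1)>120)
print('plate slope',k.sum(),np.arctan(np.polyfit(h[k],z[k],1)))
cv2.imwrite('pics/v5.png',cv2.resize(a[100:250,230:430],(800,600),interpolation=2))"
```

```text
t: 5.55
ee_pos: [0.5054, 0.1872, 0.0531]
orientation: [-2.414, -2.01, 0.001]
wrist_force: [0.5, -2.0, 2.1]
grip_width: -0.0005
grip_force: 1.4
t: 5.8
ee_pos: [0.5053, 0.1859, 0.0413]
orientation: [-2.414, -2.01, -0.0]
wrist_force: [1.3, -1.5, 3.4]
grip_width: -0.0005
grip_force: 1.7
t 5.8 tcp [0.505 0.186 0.041] units [-0.15  0.08  0.78] yaw to go deg -0.5 toolz [-0.  0. -1.] F [ 1.3 -1.5  3.4]
roller 138 0.10548556444237098 0.05905415118414842
plate slope 209 [0.192 0.002]
```

View pics/v5.png

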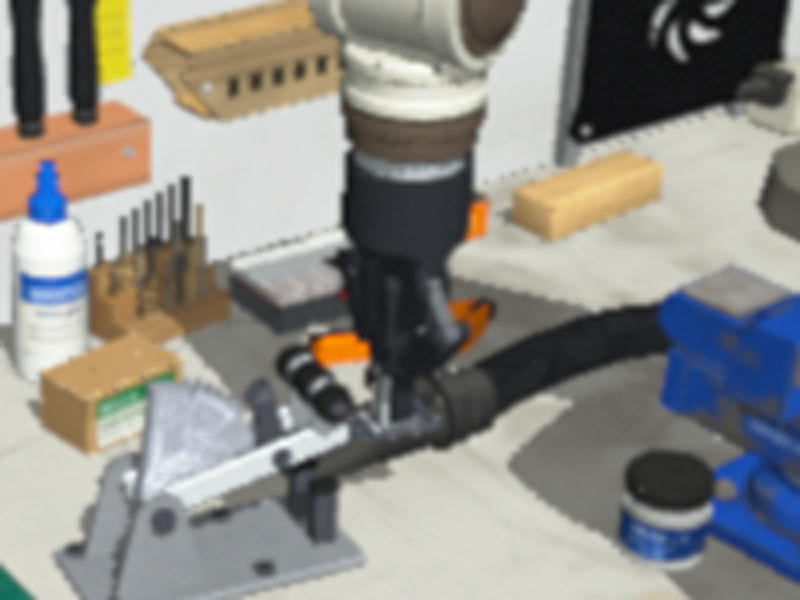

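The arm is at about 0.2 rad, with the finger tips still on the tongue at (400,415). About 30 mm remains, so I'll take smaller steps and watch the force.

```bash
python3 -m crank '[[[-0.04,0,0.12,0,0,0,1],[-0.04,0,0.12,0,0,0,1],[-0.03,0,0.12,0,0,0,1],[-0.02,0,0.1,0,0,0,1],[0,0,0,0,0,0,1]]]' && python3 -m crank '[[[-0.01,0,0.06,0,0,0,1],[-0.01,0,0.06,0,0,0,1],[0,0,0,0,0,0,1]]]'
```

```text
t: 6.27
ee_pos: [0.5045, 0.1812, 0.0234]
orientation: [-2.413, -2.01, -0.001]
wrist_force: [1.5, 0.7, 3.3]
grip_width: -0.0
grip_force: 1.6
t: 6.52
ee_pos: [0.5044, 0.1802, 0.0187]
orientation: [-2.414, -2.01, -0.001]
wrist_force: [0.4, 2.0, 3.7]
grip_width: -0.0
grip_force: 1.5
```

```bash
python3 -m crank '[[[0,0,0.06,0,0,0,1],[0,0,0.06,0,0,0,1],[0,0,0,0,0,0,1]]]' && python3 -m crank '[[[0,0,0.04,0,0,0,1],[0,0,0.04,0,0,0,1],[0,0,0,0,0,0,1]]]' && python3 -c "
from h import *
np.set_printoptions(precision=3,suppress=True,linewidth=160)
go(.168,.01)
a,d=grab_frame('scene');P=cloud(d,camera_model('scene'))
q=P-np.r_[HG,.06]; h=q[...,:2]@DIR; l=q[...,:2]@np.array([.982,-.19]); z=q[...,2]
k=(h>.09)&(h<.14)&(abs(l)<.04)&(z>.02)&(z<.15)&(a.max(-1)<60)
print('roller',k.sum(),np.median(h[k]),np.median(z[k]))
k=(h>.02)&(h<.1)&(l<-.011)&(l>-.024)&(z>-.02)&(a.min(-1)>120)
print('plate slope',k.sum(),np.arctan(np.polyfit(h[k],z[k],1)))
cv2.imwrite('pics/v6.png',cv2.resize(a[130:250,230:390],(800,600),interpolation=2))"
```

```text
t: 6.77
ee_pos: [0.5043, 0.18, 0.0138]
orientation: [-2.414, -2.01, -0.0]
wrist_force: [0.3, 1.4, 3.4]
grip_width: -0.0001
grip_force: 1.5
t: 7.02
ee_pos: [0.5042, 0.1799, 0.0105]
orientation: [2.414, 2.01, 0.0]
wrist_force: [1.1, 1.4, 3.8]
grip_width: -0.0001
grip_force: 1.7
t 7.0167 tcp [0.504 0.18  0.011] units [0.   0.08 0.01] yaw to go deg -0.5 toolz [ 0.  0. -1.] F [1.1 1.4 3.8]
roller 236 0.13254030695080815 0.11493017900998964
plate slope 196 [-0.029  0.005]
```

View pics/v6.png

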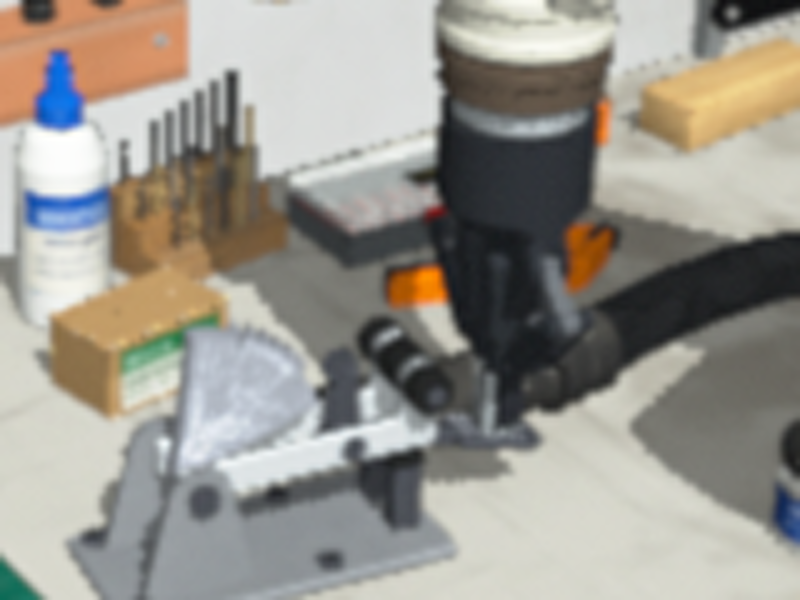

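The arm looks nearly level, just over its stop at (400,460), but the force has not risen yet. I'll press on gently until it does.

```bash
python3 -m crank '[[[0,0,0.05,0,0,0,1],[0,0,0,0,0,0,1]]]' && python3 -m crank '[[[0,0,0.05,0,0,0,1],[0,0,0,0,0,0,1]]]'
```

```text
t: 7.23
ee_pos: [0.5042, 0.1798, 0.0083]
orientation: [-2.414, -2.01, 0.0]
wrist_force: [1.2, 1.6, 4.0]
grip_width: -0.0001
grip_force: 1.7
t: 7.4
ee_pos: [0.5044, 0.1799, 0.0075]
orientation: [2.414, 2.01, 0.001]
wrist_force: [-1.4, 0.3, 12.9]
grip_width: -0.0001
grip_force: 5.9
```

The force has jumped to 13 N, so the arm is on its stops. I'll hold briefly and then let go by moving straight up, slowly at first.

```bash
python3 -m crank '[[[0,0,0.02,0,0,0,1],[0,0,0,0,0,0,1],[0,0,0,0,0,0,1]]]' && python3 -m crank '[[[0,0,-0.1,0,0,0,1],[0,0,-0.1,0,0,0,1],[0,0,-0.2,0,0,0,1],[0,0,-0.2,0,0,0,1],[0,0,-0.3,0,0,0,1],[0,0,-0.5,0,0,0,1],[0,0,-0.8,0,0,0,1],[0,0,-0.8,0,0,0,1]]]' && python3 -m crank '[[[0,0,-0.6,0,0,0,1],[0,0,0,0,0,0,1],[0,0,0,0,0,0,1]]]' && python3 -c "
from h import *
np.set_printoptions(precision=3,suppress=True,linewidth=160)
a,d=grab_frame('scene');P=cloud(d,camera_model('scene'))
q=P-np.r_[HG,.06]; h=q[...,:2]@DIR; l=q[...,:2]@np.array([.982,-.19]); z=q[...,2]
for lo in np.arange(.146,.192,.008):
    s=(h>lo)&(h<lo+.008)&(abs(l+.003)<.01)&(z<.04)&(z>-.045)
    if s.any(): print('tongue h',lo,'z over hinge',np.median(z[s]),s.sum())
k=(h>.02)&(h<.1)&(l<-.011)&(l>-.024)&(z>-.02)&(a.min(-1)>120)
print('plate slope',k.sum(),np.arctan(np.polyfit(h[k],z[k],1)))
cv2.imwrite('pics/v7.png',cv2.resize(a[130:250,230:390],(800,600),interpolation=2))"
```

```text
t: 7.65
ee_pos: [0.5045, 0.18, 0.0073]
orientation: [2.414, 2.01, 0.002]
wrist_force: [-3.9, -0.0, 15.7]
grip_width: -0.0003
grip_force: 7.7
t: 8.32
ee_pos: [0.5034, 0.1797, 0.1268]
orientation: [-2.413, -2.01, 0.002]
wrist_force: [0.8, 0.1, 0.3]
grip_width: -0.0003
grip_force: 0.0
t: 8.57
ee_pos: [0.5049, 0.1802, 0.1517]
orientation: [2.413, 2.01, 0.005]
wrist_force: [-0.4, -0.6, -0.7]
grip_width: -0.0001
grip_force: 0.0
tongue h 0.146 z over hinge 0.0022301349055661723 15
tongue h 0.154 z over hinge 0.002929355659619992 15
tongue h 0.162 z over hinge 0.0034523880397728246 17
tongue h 0.17 z over hinge 0.0019356652733702462 16
tongue h 0.17800000000000002 z over hinge 0.00321950986381786 15
tongue h 0.18600000000000003 z over hinge 0.003101656409194631 17
plate slope 197 [-0.003  0.002]
```

View pics/v7.png

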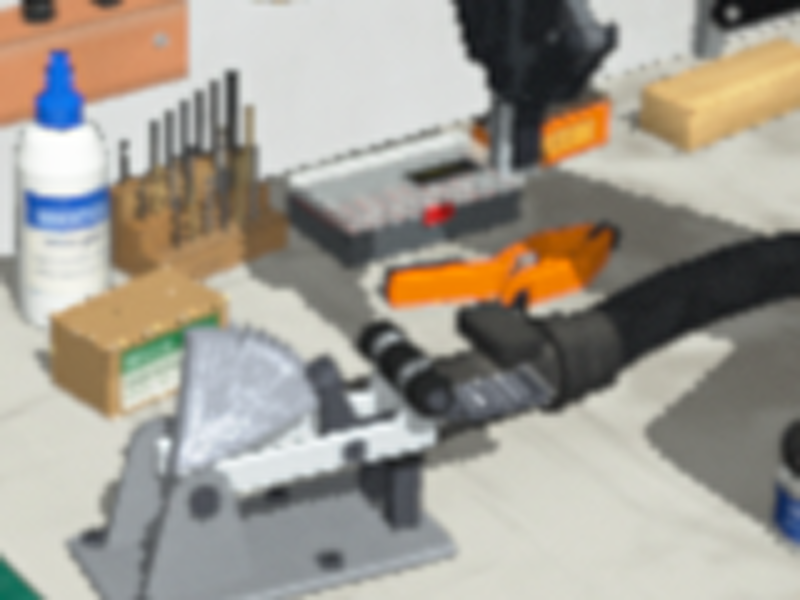

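The arm lies level on its stop. The tongue at (500,390) is level and about 3 mm above the hinge line, so the pawl is home. The gripper is clear and the bystanders are untouched, so I'm handing it in.

```bash
python3 -c "from rig import r; print(r.sign_off())"
```

```text
the job is handed in; nothing more can be done
None
```

I folded the work rest down onto its stops and the pawl sprang back home; the job is handed in with the gripper clear and nothing around the rest touched, though the sign-off returned no verdict.

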